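Show the long objective to the lens-inspection camera

ROBOT

A 6-joint arm with a two-finger parallel gripper is mounted at the origin on the work surface. World frame = base frame: x ahead of the robot, y to its left, z up, the work surface at z = 0. Lengths are in m, angles in rad, forces in N, time in s.
With the tool pointing down it reaches from about 0.275 to 0.725 m from the base axis. Payload 15.9 kg.
Tool frame: the origin (TCP) lies between the finger pads; the fingertips stand 14 mm ahead of it and the grasp point (between the pads) lies 5 mm behind it; z points along the fingers, x is the direction in which the jaws open and shut, and the axes are right-handed (so a half turn about z gives the same grasp; the last joint's range is limited). The gripper opens to 85 mm and grips with 20 to 120 N. Pads are 22 mm wide; open, the fingers measure 114 mm over their backs; the gripper's body (76 mm by 85 mm) begins 54 mm behind the grasp point. The pads swing forward as they close: fully open they stand 13 mm farther back than shut.
Start: joints at [1.317, 0.213, -0.034, 1.323, 0, 1.571], TCP at [0.126, 0.484, 0.245] pointing down, gripper open.
Joint ranges: [-2.98, 2.98], [-0.74, 1.72], [-1.14, 1.35], [-2.1, 2.04], [-1.57, 1.44], [-3.14, 3.14]. Speed limits (rad/s): [1.89, 1.89, 2.39, 2.57, 3.14, 3.14].

INTERFACE

Orientations are given as [roll, pitch, yaw] about the fixed x, y, z axes, in that order (R = Rz(yaw) Ry(pitch) Rx(roll)).
In Python, from cell import arm gives the robot as it stands.
- The arm moves only by the shell command python3 -m inch 'ROWS' [OPENING] [FORCE]. ROWS is JSON, a list of rows, each an object of numbers: "x", "y", "z": the shift along the world's x, y, z in m; "wx", "wy", "wz": the turn, a rotation vector about the world's x, y, z in degrees. In form: [{"x": .., "y": .., "z": .., "wx": .., "wy": .., "wz": ..}, ...]. A call has 1 to 20 rows; each row shifts and turns the commanded pose from where the row before left it; what a row does not reach is not made up. A row lasts 1/12 s, in which the tool goes at most 41.7 mm and 7.16 degrees, less where a joint would pass 70% of its speed; a pose out of reach is approached as far as the arm can. A call is refused whole if a number of a shift passes 0.0417 or a number of a turn 7.16, either way. A call with a gripper value outside its range is refused whole. OPENING is the opening, from 0 (shut) to 1 (fully open), set as the call begins (- or left out, the last holds). The fingers move at their own pace and stop on an object; FORCE is the grip in N (left out, the last holds). Time passes only in rows, so rows that do not move let the fingers close. It gives the time, the measured TCP pose, the force and the opening at its end, in the units of the state.
- arm.sense(): the state, without advancing time (a new reading comes with each control period).
- arm.grab_frame(name): name is "scene" or "top" or "wrist"; returns the picture (384x512x3 uint8, red, green, blue); there is no depth.
- arm.calibration(name): a dict with "camera_matrix" (3x3 intrinsics, pixels), "R" (3x3) and "t" (3): a world point X has camera coordinates R X + t; the wrist camera has in their place "hand_eye" (4x4, takes a point from camera to tool coordinates, whose origin is the TCP and whose axes are the tool frame's). Camera axes: x right, y down, z forward; pixel columns grow to the right and rows downward; lengths in m; the calibration is good to about 2 mm. The wrist camera is an equidistant fisheye: a pixel r from the principal point sees the ray r / f radians off the axis. A picture is of the moment at which its call begins: read the wrist's pose just before it. calibration takes no time and is no camera call.
- arm.finish_job(): hands the job in, once; it reports no verdict.
The state is a dict: "time_s": time; "q": joint angles; "qvel": joint speeds; "effort": joint torques, N m; "position": TCP position; "orientation": TCP orientation; "wrist_force": force on the tool from outside, world axes, zero at the start; "moment": the same for the moment, N m; "gripper_width": opening from 0.0 (shut) to 1.0 (fully open).
Only numpy, scipy, OpenCV 4.12 (cv2) and the standard library are available. Lean on these libraries where they do the work, as an engineer would, in place of code of your own. Each camera call takes 0.05 s, during which the arm holds its last target.

TASK

Take the longest microscope objective out of the black rack and hold it up to the slanting inspection camera so that its narrow front-lens end looks straight into the middle of the camera's lens, 40 mm away from it. Do not touch the camera, and leave the other objectives in the rack and the things on the bench as they are. Finish while still holding the objective steady there, gripped in the air; do not put it down or let go.

Things in the scene. Friction and masses are not known exactly. Their poses are not given: they have to be found in the camera images.
- objective_long_center (a point): Middle of the longest of three bright metal objectives, 75 mm long, upright in any hole of the rack, narrow nose down: 20 mm of nose (19 mm across) in the hole, then a 48 mm barrel 26 mm across resting on the rack's top, then a 7 mm thread 20 mm across. 55 mm stand above the rack; this point is 17.5 mm above the rack's top. z axis: from nose to thread. 115 to 230 g. Lifts straight out.
- objective_long_nose (a point): Front-lens face of the longest objective, the middle of its narrow end, 37.5 mm from its centre; z axis as above, so the lens looks along -z.
- objective_mid_center (a point): Centre of the middle-sized objective, same make, 58 mm long (38 mm stand above the rack's top). Stays in the rack.
- objective_short_center (a point): Centre of the shortest objective, same make, 46 mm long (26 mm stand above the rack's top). Stays in the rack.
- rack: Fixed black plastic block, 70 mm (its x) by 210 mm (its y) by 30 mm high, with three upright through holes 23 mm wide in a row along its y axis, 70 mm apart (middle one at its centre). Origin at the centre of its underside, on the bench.
- camera_stand: Fixed stand of the inspection camera: white base plate 130 x 100 x 12 mm, reaching 45 mm to the -x and 85 mm to the +x side of its origin, and two dark uprights, 110 mm high, beside the camera. Origin on the bench, straight below the middle of the camera's lens face. The camera leans to its -x side, roughly towards the robot.
- camera: Inspection camera, a black barrel 56 mm across and 97 mm long with a white ring light 68 mm across round its lens. It looks up, leaning 30 degrees from vertical towards the -x side of its stand. Origin: middle of the lens face, 130 mm above the bench. Its z axis is the line of sight, pointing out of the lens, upwards.
- view_point (a point): The point 40 mm out from the camera's lens face on its line of sight, where the middle of the objective's front-lens face belongs. Axes as the camera's.
- slide_box: Bystander: shut blue slide box, 100 x 170 x 35 mm. Origin at the centre of its underside.
- specimen_jar: Bystander: closed glass jar, 60 mm across, 85 mm high. Origin at the centre of its underside.
- petri_dish: Bystander: closed clear dish, 94 mm across, 21 mm high. Origin at the centre of its underside.
Things that resemble listed ones, but are neither listed nor needed, are in the scene too. Leave any orange or turquoise look-alike of the camera_stand alone.

How it is judged:
On the way:
1. the longest objective is lifted clear out of the rack, in the fingers (z of objective_long_nose in the frame of rack above 0.045 m and contact force between the fingers and objective_long above 0.5 N), for 0.2 s.
At the end, for the whole second after the job is handed in: Longest objective held still in the fingers, touching neither rack nor camera: front-lens face within 15 mm of the point 40 mm out on the camera's line of sight, lens towards the camera, axis within 10 degrees. Other objectives within 15 mm, box, jar and dish within 20 mm, of their starts (distance between objective_long_nose and view_point below 0.015 m and angle between the z axis of objective_long_center and the z axis of camera, either way round below 0.18 rad and z of objective_long_center in the frame of camera above 0.055 m and height (world z) of objective_long_nose above 0.14 m and contact force between the fingers and objective_long above 0.5 N and contact force between objective_long and camera_stand below 0.1 N and contact force between objective_long and rack below 0.1 N and linear speed of objective_long below 0.02 m/s and angular speed of objective_long below 0.15 rad/s and distance of each of objective_mid_center, objective_short_center from where it was at the start of the episode below 0.015 m and distance of each of slide_box, specimen_jar, petri_dish from where it was at the start of the episode below 0.02 m); the arm keeps its last pose, push and grip.
It fails at once if the camera or its stand is touched (over 2 N) (contact force between any of the arm, the fingers, objective_long and camera_stand above 2 N).
It fails at once if another objective is pulled out or shifted by over 15 mm (distance of any of objective_mid_center, objective_short_center from where it was at the start of the episode above 0.015 m).
It fails at once if slide box, jar or dish is shifted by over 20 mm (distance of any of slide_box, specimen_jar, petri_dish from where it was at the start of the episode above 0.02 m).
It also fails if it takes over 35 s, if anything falls off the work surface, if the arm or the gripper's body presses on something with over 40 N, if the wrist force passes 120 N, or if a joint passes its speed limit or range.

## Working session

There is one attempt and no reset: what is moved stays moved. The work goes in short steps, Python scripts to look and compute and a shell command to move; the robot and the scene stay as the last step left them, time stands still between calls to the robot, and variables do not carry over. Pictures are saved under pics/ and viewed, and the job is handed in when it is done.

```bash
ls; mkdir -p pics; python3 - <<'E'
from cell import arm
import cv2
s=arm.sense();print(s)
for n in("scene","top","wrist"):
    cv2.imwrite(f"pics/{n}0.png",arm.grab_frame(n)[:,:,::-1]); c=arm.calibration(n); print(n,c)
E
```

```text
pics
{'time_s': 0.0, 'q': array([ 1.31702461e+00,  2.13371530e-01, -3.50629874e-02,  1.32350434e+00,
       -7.43171173e-06,  1.57081953e+00]), 'qvel': array([-0.00016824, -0.00021363, -0.00228505,  0.00171378,  0.00104001,
       -0.0007729 ]), 'effort': array([-5.83708152e-04, -6.86160636e+01,  4.87118161e+01,  1.77313224e-02,
       -1.57298241e-04, -1.58615308e-05]), 'position': array([0.12544775, 0.48366659, 0.24480693]), 'orientation': array([3.14158520e+00, 1.14252899e-03, 1.31700141e+00]), 'wrist_force': array([ 0.67265003,  0.20981193, -0.51837842]), 'moment': array([0.01102045, 0.00715106, 0.00887588]), 'gripper_width': 1.0011229484554232}
scene {'camera_matrix': array([[350.2570874 ,   0.        , 256.0140971 ],
       [  0.        , 350.2570874 , 193.45789588],
       [  0.        ,   0.        ,   1.        ]]), 'R': array([[-0.33037447,  0.94380829,  0.00886651],
       [ 0.60767983,  0.21988391, -0.76313583],
       [-0.72220353, -0.2467326 , -0.64617729]]), 't': array([ 0.20874799, -0.24759649,  1.328362  ])}
top {'camera_matrix': array([[438.22954508,   0.        , 2
[... 190 characters left out ...]
[-9.86369890e-01, -5.90795435e-04, -1.64542064e-01],
       [ 1.64541824e-01,  4.34646878e-04, -9.86370011e-01]]), 't': array([-0.00504302,  0.58489794,  1.33367592])}
wrist {'camera_matrix': array([[297.31863964,   0.        , 252.61563111],
       [  0.        , 297.31863964, 187.87868828],
       [  0.        ,   0.        ,   1.        ]]), 'hand_eye': array([[ 9.99999179e-01,  1.28140568e-03, -1.19032855e-05,
         1.73338410e-04],
       [-1.23239730e-03,  9.64216122e-01,  2.65114599e-01,
        -6.71262534e-02],
       [ 3.51196693e-04, -2.65114366e-01,  9.64216910e-01,
        -1.28307673e-01],
       [ 0.00000000e+00,  0.00000000e+00,  0.00000000e+00,
         1.00000000e+00]])}
```

View pics/scene0.png

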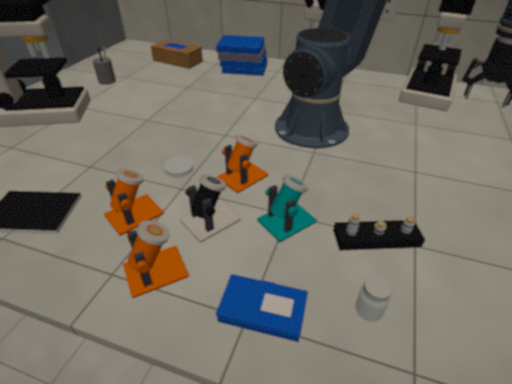

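View pics/top0.png

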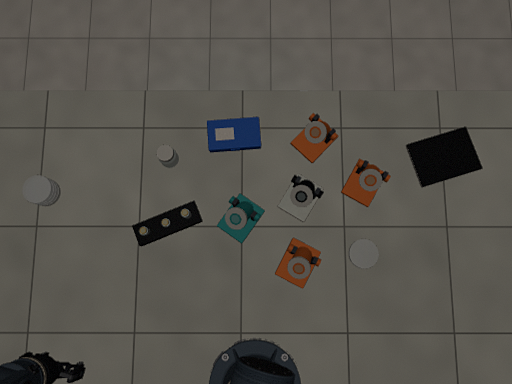

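View pics/wrist0.png

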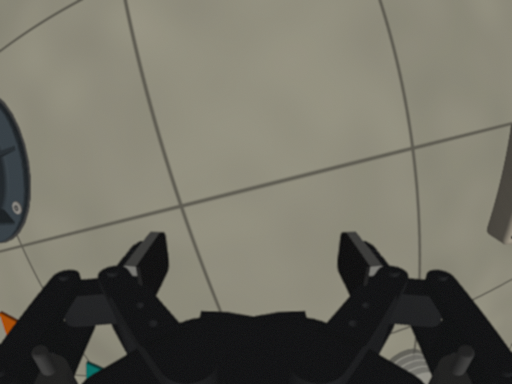

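```bash
python3 - <<'E'
import cv2,numpy as np
s=cv2.imread("pics/scene0.png");t=cv2.imread("pics/top0.png")
a=cv2.resize(s[195:265,320:440],None,fx=6,fy=6,interpolation=2)[:, :720]
cv2.imwrite("pics/c1.png",a)
cv2.imwrite("pics/c2.png",cv2.resize(t[190:255,125:215],None,fx=8,fy=8,interpolation=2))
cv2.imwrite("pics/c3.png",cv2.resize(t[165:230,265:345],None,fx=8,fy=8,interpolation=2))
cv2.imwrite("pics/c4.png",cv2.resize(s[165:245,170:250],None,fx=7,fy=7,interpolation=2))
E
```

```text
(no output)
```

View pics/c1.png

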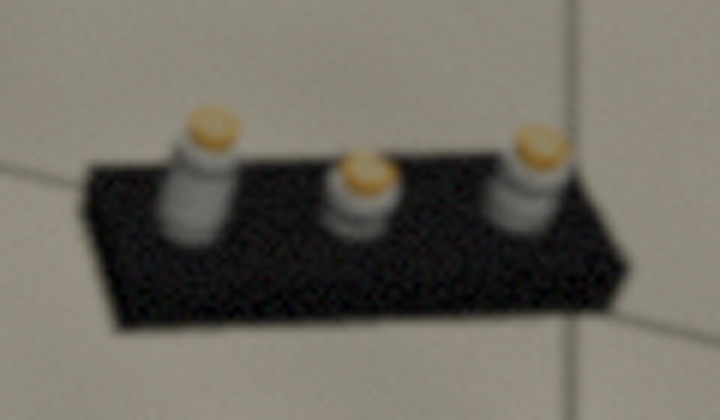

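View pics/c2.png

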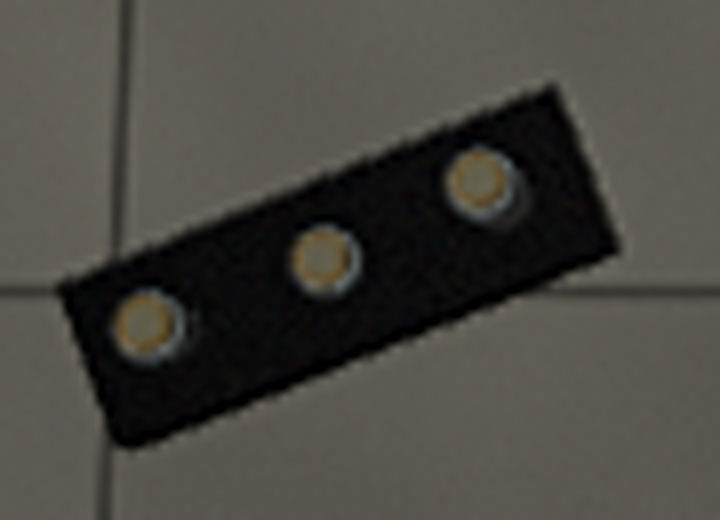

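View pics/c3.png

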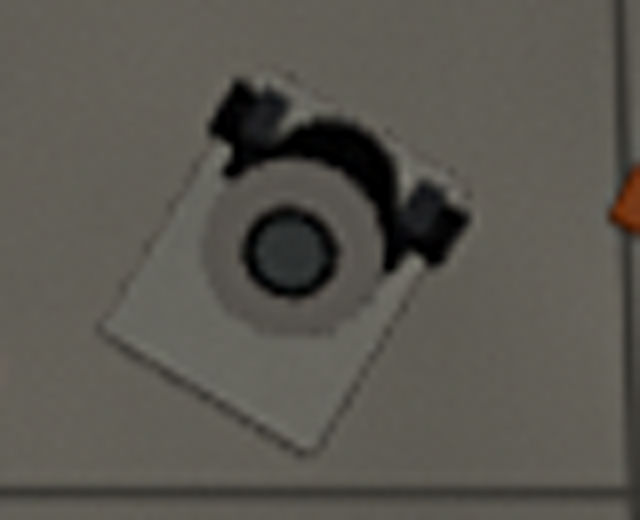

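View pics/c4.png

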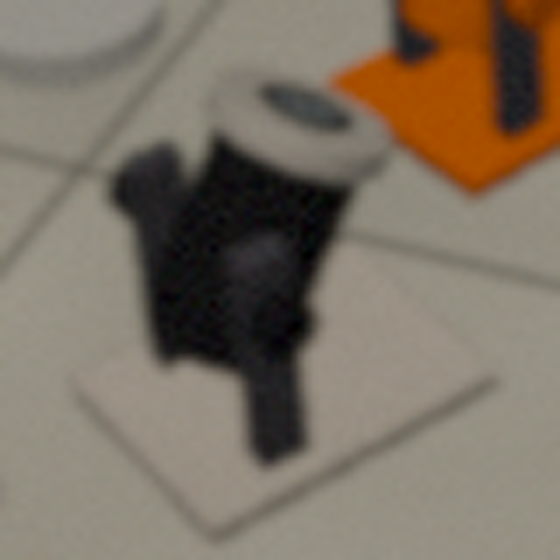

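```bash
cat > h.py <<'E'
import numpy as np,cv2
from cell import arm
C={n:arm.calibration(n) for n in("scene","top","wrist")}
def ray(n,p):
    c=C[n];K=c["camera_matrix"];d=np.linalg.inv(K)@[p[0],p[1],1];R=c["R"]
    o=-R.T@c["t"];d=R.T@d;return o,d/np.linalg.norm(d)
def plane(n,p,z):
    o,d=ray(n,p);return o+d*(z-o[2])/d[2]
def tri(ps):
    A=np.zeros((3,3));b=np.zeros(3);L=[]
    for n,p in ps:
        o,d=ray(n,p);P=np.eye(3)-np.outer(d,d);A+=P;b+=P@o;L.append((o,d))
    X=np.linalg.solve(A,b);return X,[np.linalg.norm(np.cross(X-o,d)) for o,d in L]
def proj(n,X):
    c=C[n];v=c["camera_matrix"]@(c["R"]@np.asarray(X)+c["t"]);return v[:2]/v[2]
E
python3 - <<'E'
from h import *
t=cv2.imread("pics/top0.png");s=cv2.imread("pics/scene0.png")
up=lambda ox,oy,f,p:((p[0]+.5)/f-.5+ox,(p[1]+.5)/f-.5+oy)
T=lambda p:up(125,190,8,p);S=lambda p:up(320,195,6,p)
for nm,a,b,z in(("long",(478,178),(213,129),.085),("short",(324,258),(368,173),.056),("mid",(147,322),(541,146),.068)):
    print(nm,tri([("top",T(a)),("scene",S(b))]),plane("top",T(a),z),plane("scene",S(b),z))
L=up(265,165,8,(291,251));L2=up(170,165,7,(303,106))
print("lens",tri([("top",L),("scene",L2)]),plane("top",L,.13),plane("scene",L2,.13))
# ring (white ring light) centre by outer ellipse in top crop
# plate corners
for p in((100,328),(310,455),(240,78),(472,205)):print("platetop",plane("top",up(265,165,8,p),.012))
for p in((75,380),(215,540),(495,380)):print("platescene",plane("scene",up(170,165,7,p),.012))
# rack mask corners top
m=(t.max(2)<28).astype(np.uint8);m[:190]=0;m[255:]=0;m[:,:125]=0;m[:,215:]=0
m=cv2.morphologyEx(m,3,np.ones((9,9)))
c=max(cv2.findContours(m,0,1)[0],key=cv2.contourArea);r=cv2.minAreaRect(c);print(r)
B=np.array([plane("top",p,.03) for p in cv2.boxPoints(r)]);print(B)
E
```

```text
long (array([0.52608667, 0.21445443, 0.08508831]), [np.float64(0.0003472021495512308), np.float64(0.0003472021495512205)]) [0.52607275 0.21481952 0.085     ] [0.52607854 0.21411449 0.085     ]
short (array([0.49844055, 0.27875242, 0.05602204]), [np.float64(0.00021896278835260724), np.float64(0.00021896278835254615)]) [0.49844814 0.27853355 0.056     ] [0.49835739 0.27897683 0.056     ]
mid (array([0.4724592 , 0.34274698, 0.06878554]), [np.float64(9.277757926538916e-05), np.float64(9.27775792654436e-05)]) [0.47252871 0.34304645 0.068     ] [0.47155983 0.34285764 0.068     ]
lens (array([ 0.56755527, -0.13680563,  0.13262101]), [np.float64(6.915694808627225e-05), np.float64(6.91569480862648e-05)]) [ 0.56795955 -0.13701008  0.13      ] [ 0.56457288 -0.13845378  0.13      ]
platetop [ 0.55583461 -0.07163824  0.012     ]
platetop [ 0.50450405 -0.1554167   0.012     ]
platetop [ 0.65884359 -0.12948504  0.012     ]
platetop [ 0.60628176 -0.22282918  0.012     ]
platescene [ 0.61335845 -0.22007526  0.012     ]
platescene [ 0.66849356 -0.13410426  0.012     ]
platescene [ 0.55927869 -0.06995325  0.012     ]
((166.55174255371094, 223.3793182373047), (22.28343963623047, 67.59309387207031), 68.19859313964844)
[[0.48911908 0.39108905 0.03      ]
 [0.56948302 0.19470836 0.03      ]
 [0.50325696 0.16691654 0.03      ]
 [0.42413194 0.36203815 0.03      ]]
```

The longest objective is the one at scene (355,216), which is top (184,212). Two-view triangulation puts its top at z = 0.085, against 0.056 for the one at top (165,222) and 0.069 for the one at top (143,230). The crops show three bodies and the first has the longest barrel. The camera is the white-plate one at top (301,196). The orange stands at top (315,135), (370,182) and (298,265) and the turquoise one at (238,218) are look-alikes.

Next I move above the objective.

```bash
python3 -m inch '[{"x":0.025,"y":-0.0168,"wz":-3.3},{"x":0.025,"y":-0.0168,"wz":-3.3},{"x":0.025,"y":-0.0168,"wz":-3.3},{"x":0.025,"y":-0.0168,"wz":-3.3},{"x":0.025,"y":-0.0168,"wz":-3.3},{"x":0.025,"y":-0.0168,"wz":-3.3},{"x":0.025,"y":-0.0168,"wz":-3.3},{"x":0.025,"y":-0.0168,"wz":-3.3},{"x":0.025,"y":-0.0168,"wz":-3.3},{"x":0.025,"y":-0.0168,"wz":-3.3},{"x":0.025,"y":-0.0168,"wz":-3.3},{"x":0.025,"y":-0.0168,"wz":-3.3},{"x":0.025,"y":-0.0168,"wz":-3.3},{"x":0.025,"y":-0.0168,"wz":-3.3},{"x":0.025,"y":-0.0168,"wz":-3.3},{"x":0.025,"y":-0.0168,"wz":-3.3},{},{},{}]' 1 60
python3 - <<'E'
from h import *
s=arm.sense();print(s['position'],s['orientation'],s['q'])
cv2.imwrite("pics/w1.png",arm.grab_frame("wrist")[:,:,::-1])
E
```

```text
[0.1254836  0.48373657 0.24493151] [-3.14158843e+00  8.67329671e-04  1.31696651e+00] [ 1.31698328e+00  2.13258048e-01 -3.48919534e-02  1.32351365e+00
  4.24072045e-06  1.57081310e+00]validation failed for argument at $[0]...
```

View pics/w1.png

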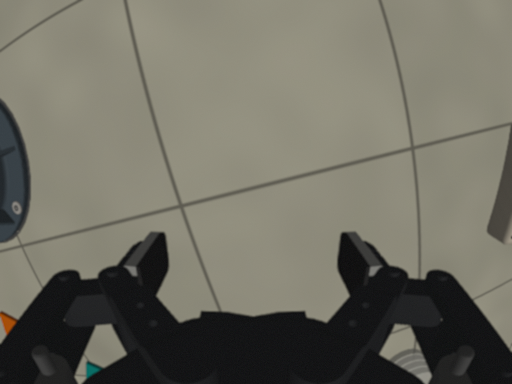

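The call was refused and the arm did not move; each row probably needs all six keys.

```bash
python3 -m inch '[{"x":0.025,"y":-0.0168,"z":0,"wx":0,"wy":0,"wz":-3.3}]' 1 60
```

```text
time_s: 0.28
position: [0.1485, 0.4686, 0.2448]
orientation: [-3.141, 0.0, 1.264]
wrist_force: [1.5, 0.3, -0.4]
gripper_width: 0.998
```

```bash
python3 -m inch '[{"x":0.025,"y":-0.0168,"z":0,"wx":0,"wy":0,"wz":-3.3},{"x":0.025,"y":-0.0168,"z":0,"wx":0,"wy":0,"wz":-3.3},{"x":0.025,"y":-0.0168,"z":0,"wx":0,"wy":0,"wz":-3.3},{"x":0.025,"y":-0.0168,"z":0,"wx":0,"wy":0,"wz":-3.3},{"x":0.025,"y":-0.0168,"z":0,"wx":0,"wy":0,"wz":-3.3},{"x":0.025,"y":-0.0168,"z":0,"wx":0,"wy":0,"wz":-3.3},{"x":0.025,"y":-0.0168,"z":0,"wx":0,"wy":0,"wz":-3.3},{"x":0.025,"y":-0.0168,"z":0,"wx":0,"wy":0,"wz":-3.3},{"x":0.025,"y":-0.0168,"z":0,"wx":0,"wy":0,"wz":-3.3},{"x":0.025,"y":-0.0168,"z":0,"wx":0,"wy":0,"wz":-3.3},{"x":0.025,"y":-0.0168,"z":0,"wx":0,"wy":0,"wz":-3.3},{"x":0.025,"y":-0.0168,"z":0,"wx":0,"wy":0,"wz":-3.3},{"x":0.025,"y":-0.0168,"z":0,"wx":0,"wy":0,"wz":-3.3},{"x":0.025,"y":-0.0168,"z":0,"wx":0,"wy":0,"wz":-3.3},{"x":0.025,"y":-0.0168,"z":0,"wx":0,"wy":0,"wz":-3.3},{"x":0,"y":0,"z":0,"wx":0,"wy":0,"wz":0},{"x":0,"y":0,"z":0,"wx":0,"wy":0,"wz":0},{"x":0,"y":0,"z":0,"wx":0,"wy":0,"wz":0}]' 1 60
python3 - <<'E'
from h import *
s=arm.sense();print(s['position'],s['orientation'],s['q'])
cv2.imwrite("pics/w2.png",arm.grab_frame("wrist")[:,:,::-1])
E
```

```text
time_s: 1.78
position: [0.5252, 0.2152, 0.245]
orientation: [-3.141, 0.001, 0.396]
wrist_force: [-1.2, 0.0, 0.2]
gripper_width: 1.0
[0.52523249 0.21520591 0.24503653] [-3.14138816e+00  6.54586469e-04  3.95761790e-01] [3.88763760e-01 3.56315721e-01 1.57479279e-01 1.37261589e+00
 1.99908624e-04 1.56379830e+00]
```

View pics/w2.png

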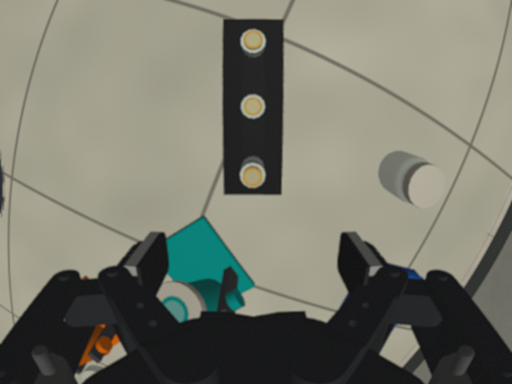

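```bash
python3 - <<'E'
from h import *
from scipy.spatial.transform import Rotation as Ro
s=arm.sense();c=C["wrist"];K=c["camera_matrix"];H=c["hand_eye"]
R=Ro.from_euler("xyz",s['orientation']).as_matrix()
def wray(p):
    v=np.array([(p[0]-K[0,2])/K[0,0],(p[1]-K[1,2])/K[1,1]]);r=np.hypot(*v)
    d=np.r_[v/r*np.sin(r),np.cos(r)] if r>0 else np.array([0,0,1.])
    return R@(H[:3,:3]@np.zeros(3)+H[:3,3])+s['position'],R@H[:3,:3]@d
def wp(p,z):
    o,d=wray(p);return o+d*(z-o[2])/d[2]
for p,z in(((252.3,176),.085),((252.5,106),.056),((253,41),.068)):print(wp(p,z))
T=plane("top",(235.5,219),.13);print("turq",T, R.T@(T-s['position']))
print(R[:,0])
i=cv2.imread("pics/w2.png");cv2.imwrite("pics/w2c.png",cv2.resize(i[10:200,200:310],None,fx=3,fy=3))
t=cv2.imread("pics/top0.png");cv2.imwrite("pics/tq.png",cv2.resize(t[180:255,170:280],None,fx=6,fy=6))
E
```

```text
[0.52460848 0.2155558  0.085     ]
[0.4979339  0.27953586 0.056     ]
[0.47209778 0.34234694 0.068     ]
turq [0.4991746  0.05635789 0.13      ] [-0.08518978  0.13691777  0.11526503]
[ 9.22405191e-01  3.86223376e-01 -4.08947824e-04]
```

View pics/w2c.png

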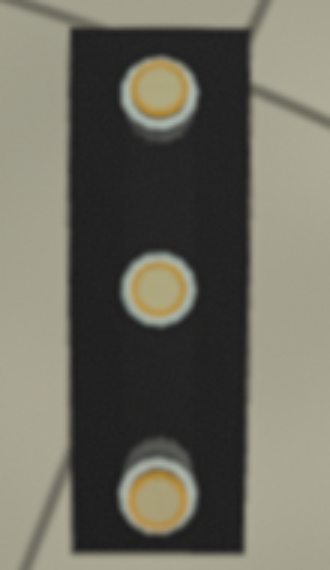

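View pics/tq.png

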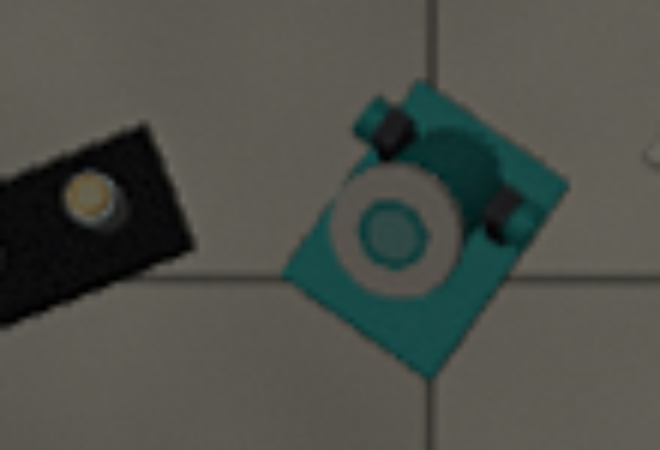

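The crop shows three objectives in the rack, with the longest at wrist (252,176) directly ahead of the tool. The wrist-camera ray agrees with the two-view position to about 1.5 mm, and the turquoise stand is about 0.16 m away. Descending.

```bash
python3 -m inch '[{"x":0,"y":0,"z":-0.016,"wx":0,"wy":0,"wz":0},{"x":0,"y":0,"z":-0.02,"wx":0,"wy":0,"wz":0},{"x":0,"y":0,"z":-0.02,"wx":0,"wy":0,"wz":0},{"x":0,"y":0,"z":-0.02,"wx":0,"wy":0,"wz":0},{"x":0,"y":0,"z":-0.02,"wx":0,"wy":0,"wz":0},{"x":0,"y":0,"z":-0.02,"wx":0,"wy":0,"wz":0},{"x":0,"y":0,"z":-0.02,"wx":0,"wy":0,"wz":0},{"x":0,"y":0,"z":-0.016,"wx":0,"wy":0,"wz":0},{"x":0,"y":0,"z":-0.016,"wx":0,"wy":0,"wz":0},{"x":0,"y":0,"z":-0.012,"wx":0,"wy":0,"wz":0},{"x":0,"y":0,"z":-0.008,"wx":0,"wy":0,"wz":0},{"x":0,"y":0,"z":-0.004,"wx":0,"wy":0,"wz":0},{"x":0,"y":0,"z":0,"wx":0,"wy":0,"wz":0},{"x":0,"y":0,"z":0,"wx":0,"wy":0,"wz":0}]' 1 60
python3 - <<'E'
from h import *
cv2.imwrite("pics/w3.png",arm.grab_frame("wrist")[:,:,::-1])
E
```

```text
time_s: 3.0
position: [0.5256, 0.2155, 0.0539]
orientation: [-3.142, -0.001, 0.396]
wrist_force: [0.7, -0.2, 0.8]
gripper_width: 1.002
```

View pics/w3.png

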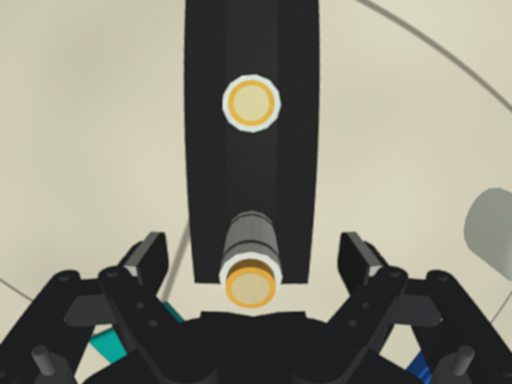

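The objective's top is at (251,286), centred between the pads at (150,260) and (352,260). Closing.

```bash
python3 -m inch '[{"x":0,"y":0,"z":0,"wx":0,"wy":0,"wz":0},{"x":0,"y":0,"z":0,"wx":0,"wy":0,"wz":0},{"x":0,"y":0,"z":0,"wx":0,"wy":0,"wz":0},{"x":0,"y":0,"z":0,"wx":0,"wy":0,"wz":0},{"x":0,"y":0,"z":0,"wx":0,"wy":0,"wz":0},{"x":0,"y":0,"z":0,"wx":0,"wy":0,"wz":0},{"x":0,"y":0,"z":0,"wx":0,"wy":0,"wz":0},{"x":0,"y":0,"z":0,"wx":0,"wy":0,"wz":0},{"x":0,"y":0,"z":0,"wx":0,"wy":0,"wz":0},{"x":0,"y":0,"z":0,"wx":0,"wy":0,"wz":0},{"x":0,"y":0,"z":0,"wx":0,"wy":0,"wz":0},{"x":0,"y":0,"z":0,"wx":0,"wy":0,"wz":0},{"x":0,"y":0,"z":0,"wx":0,"wy":0,"wz":0},{"x":0,"y":0,"z":0,"wx":0,"wy":0,"wz":0}]' 0 60
python3 - <<'E'
from h import *
cv2.imwrite("pics/w4.png",arm.grab_frame("wrist")[:,:,::-1])
E
```

```text
time_s: 4.22
position: [0.5257, 0.2152, 0.0536]
orientation: [3.142, -0.0, 0.395]
wrist_force: [-1.2, -0.3, 6.0]
gripper_width: 0.285
```

View pics/w4.png

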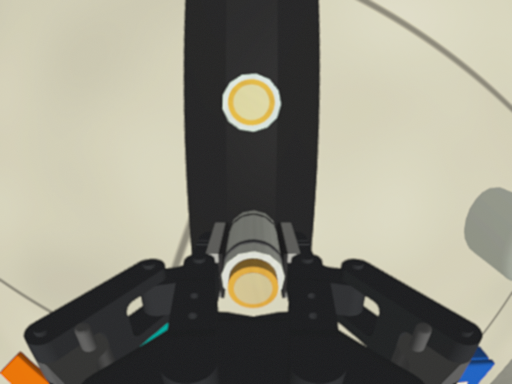

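The objective is gripped at (252,285), with the opening stopped at 0.285, roughly the 26 mm barrel. Lifting straight up.

```bash
python3 -m inch '[{"x":0,"y":0,"z":0.004,"wx":0,"wy":0,"wz":0},{"x":0,"y":0,"z":0.006,"wx":0,"wy":0,"wz":0},{"x":0,"y":0,"z":0.01,"wx":0,"wy":0,"wz":0},{"x":0,"y":0,"z":0.01,"wx":0,"wy":0,"wz":0},{"x":0,"y":0,"z":0.015,"wx":0,"wy":0,"wz":0},{"x":0,"y":0,"z":0.015,"wx":0,"wy":0,"wz":0},{"x":0,"y":0,"z":0.02,"wx":0,"wy":0,"wz":0},{"x":0,"y":0,"z":0.02,"wx":0,"wy":0,"wz":0},{"x":0,"y":0,"z":0.02,"wx":0,"wy":0,"wz":0},{"x":0,"y":0,"z":0.02,"wx":0,"wy":0,"wz":0},{"x":0,"y":0,"z":0.02,"wx":0,"wy":0,"wz":0},{"x":0,"y":0,"z":0.02,"wx":0,"wy":0,"wz":0},{"x":0,"y":0,"z":0.02,"wx":0,"wy":0,"wz":0},{"x":0,"y":0,"z":0.02,"wx":0,"wy":0,"wz":0},{"x":0,"y":0,"z":0,"wx":0,"wy":0,"wz":0},{"x":0,"y":0,"z":0,"wx":0,"wy":0,"wz":0},{"x":0,"y":0,"z":0,"wx":0,"wy":0,"wz":0}]' 0 60
python3 - <<'E'
from h import *
for n in("wrist","scene"):cv2.imwrite(f"pics/{n}5.png",arm.grab_frame(n)[:,:,::-1])
E
```

```text
time_s: 5.68
position: [0.5253, 0.2151, 0.2732]
orientation: [-3.142, 0.0, 0.395]
wrist_force: [-0.0, -0.6, -1.1]
gripper_width: 0.287
```

View pics/wrist5.png

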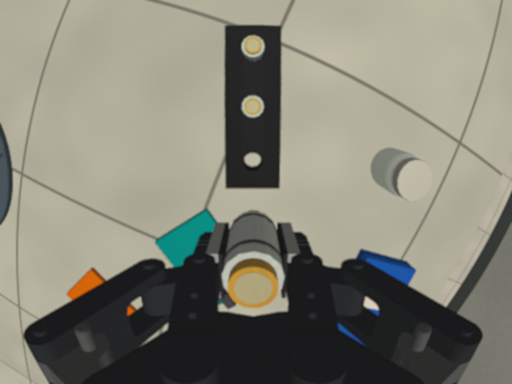

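View pics/scene5.png

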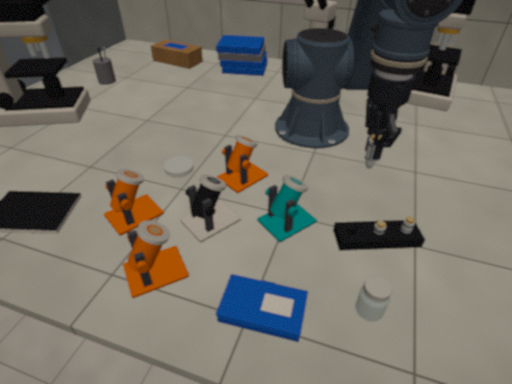

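The longest objective is out: its hole at wrist (252,160) is empty, and the other two remain at (253,46) and (252,106). Now I traverse and tilt to a stand-off on the camera's axis.

```bash
python3 -m inch '[{"x":-0.0023,"y":-0.019,"z":0.001,"wx":-0.966,"wy":-1.606,"wz":0},{"x":-0.0023,"y":-0.019,"z":0.001,"wx":-0.966,"wy":-1.606,"wz":0},{"x":-0.0023,"y":-0.019,"z":0.001,"wx":-0.966,"wy":-1.606,"wz":0},{"x":-0.0023,"y":-0.019,"z":0.001,"wx":-0.966,"wy":-1.606,"wz":0},{"x":-0.0023,"y":-0.019,"z":0.001,"wx":-0.966,"wy":-1.606,"wz":0},{"x":-0.0023,"y":-0.019,"z":0.001,"wx":-0.966,"wy":-1.606,"wz":0},{"x":-0.0023,"y":-0.019,"z":0.001,"wx":-0.966,"wy":-1.606,"wz":0},{"x":-0.0023,"y":-0.019,"z":0.001,"wx":-0.966,"wy":-1.606,"wz":0},{"x":-0.0023,"y":-0.019,"z":0.001,"wx":-0.966,"wy":-1.606,"wz":0},{"x":-0.0023,"y":-0.019,"z":0.001,"wx":-0.966,"wy":-1.606,"wz":0},{"x":-0.0023,"y":-0.019,"z":0.001,"wx":-0.966,"wy":-1.606,"wz":0},{"x":-0.0023,"y":-0.019,"z":0.001,"wx":-0.966,"wy":-1.606,"wz":0},{"x":-0.0023,"y":-0.019,"z":0.001,"wx":-0.966,"wy":-1.606,"wz":0},{"x":-0.0023,"y":-0.019,"z":0.001,"wx":-0.966,"wy":-1.606,"wz":0},{"x":-0.0023,"y":-0.019,"z":0.001,"wx":-0.966,"wy":-1.606,"wz":0},{"x":-0.0023,"y":-0.019,"z":0.001,"wx":-0.966,"wy":-1.606,"wz":0},{"x":0,"y":0,"z":0,"wx":0,"wy":0,"wz":0},{"x":0,"y":0,"z":0,"wx":0,"wy":0,"wz":0},{"x":0,"y":0,"z":0,"wx":0,"wy":0,"wz":0}]' 0 60
python3 - <<'E'
from h import *
from scipy.spatial.transform import Rotation as Ro
for n in("wrist","scene","top"):cv2.imwrite(f"pics/{n}6.png",arm.grab_frame(n)[:,:,::-1])
s=arm.sense();R=Ro.from_euler("xyz",s['orientation']).as_matrix();print(s['time_s'],s['position'],-R[:,2],R[:,0],s['q'])
E
```

```text
time_s: 7.37
position: [0.4885, -0.0886, 0.2889]
orientation: [2.707, -0.3, 0.462]
wrist_force: [-0.4, 1.0, -0.6]
gripper_width: 0.287
7.5167 [ 0.48899802 -0.08824967  0.28911601] [-0.42785622  0.25700855  0.86653659] [0.85477245 0.42666455 0.29550198] [-0.02981667 -0.2046735  -0.48259535  0.82732708 -0.24663168  1.0859635 ]
```

View pics/wrist6.png

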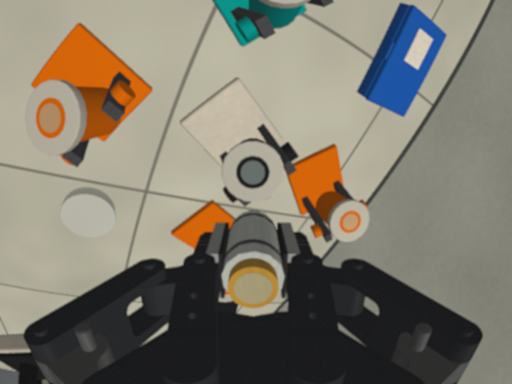

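View pics/scene6.png

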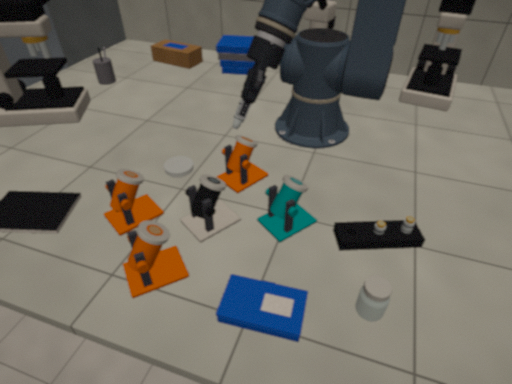

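View pics/top6.png

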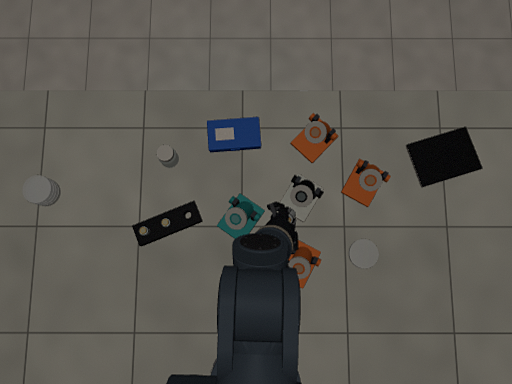

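```bash
cat >> h.py <<'E'
from scipy.spatial.transform import Rotation as Ro
def wray(p,s):
    c=C["wrist"];K=c["camera_matrix"];H=c["hand_eye"];R=Ro.from_euler("xyz",s['orientation']).as_matrix()
    v=np.array([(p[0]-K[0,2])/K[0,0],(p[1]-K[1,2])/K[1,1]]);r=np.hypot(*v)
    return R@H[:3,3]+s['position'],R@H[:3,:3]@np.r_[v/r*np.sin(r),np.cos(r)]
E
python3 - <<'E'
from h import *
i=cv2.imread("pics/wrist6.png");cv2.imwrite("pics/w6c.png",cv2.resize(i[70:240,170:330],None,fx=4,fy=4))
s=arm.sense();o,d=wray((252.7,172.5),s)
P=o+d*(.13-o[2])/d[2];print("lens wrist",P)
L=np.array([.567,-.137,.13]);R=Ro.from_euler("xyz",s['orientation']).as_matrix()
print("lens in tool",R.T@(L-s['position']),R.T@(P-s['position']))
E
```

```text
lens wrist [ 0.56857135 -0.13680564  0.13      ]
lens in tool [-0.00114519  0.00118552  0.18378273] [0.00028088 0.0014786  0.18440509]
```

View pics/w6c.png

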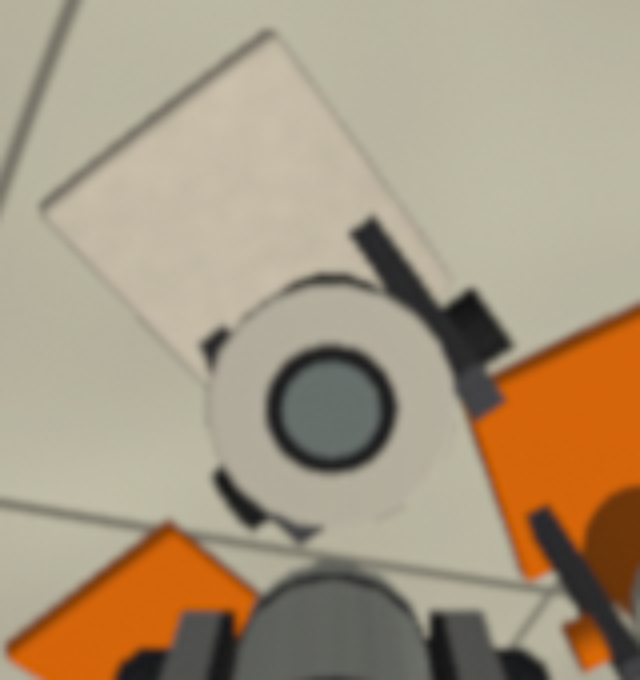

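In the enlarged crop the lens is centred at wrist (253,172), almost exactly on the tool axis, and its position agrees with the two-view one to 1.5 mm. Advancing about 100 mm along the line of sight.

```bash
python3 -m inch '[{"x":0.0043,"y":-0.0027,"z":-0.0087,"wx":0,"wy":0,"wz":0},{"x":0.0043,"y":-0.0027,"z":-0.0087,"wx":0,"wy":0,"wz":0},{"x":0.0043,"y":-0.0027,"z":-0.0087,"wx":0,"wy":0,"wz":0},{"x":0.0043,"y":-0.0027,"z":-0.0087,"wx":0,"wy":0,"wz":0},{"x":0.0043,"y":-0.0027,"z":-0.0087,"wx":0,"wy":0,"wz":0},{"x":0.0043,"y":-0.0027,"z":-0.0087,"wx":0,"wy":0,"wz":0},{"x":0.0043,"y":-0.0027,"z":-0.0087,"wx":0,"wy":0,"wz":0},{"x":0.0043,"y":-0.0027,"z":-0.0087,"wx":0,"wy":0,"wz":0},{"x":0.0043,"y":-0.0027,"z":-0.0087,"wx":0,"wy":0,"wz":0},{"x":0.0043,"y":-0.0027,"z":-0.0087,"wx":0,"wy":0,"wz":0},{"x":0,"y":0,"z":0,"wx":0,"wy":0,"wz":0},{"x":0,"y":0,"z":0,"wx":0,"wy":0,"wz":0},{"x":0,"y":0,"z":0,"wx":0,"wy":0,"wz":0},{"x":0,"y":0,"z":0,"wx":0,"wy":0,"wz":0}]' 0 60
python3 - <<'E'
from h import *
s=arm.sense();R=Ro.from_euler("xyz",s['orientation']).as_matrix()
I={n:arm.grab_frame(n)[:,:,::-1] for n in("wrist","scene","top")}
for n in I:cv2.imwrite(f"pics/{n}7.png",I[n])
a=cv2.resize(I["scene"][110:240,170:300],None,fx=4,fy=4)
cv2.imwrite("pics/s7c.png",a)
nose=s['position']+.0436*R[:,2];print(nose,"target",np.array([.5678,-.137,.13])+.04*np.array([-.4286,.2575,.866]))
print("scene px nose, view",proj("scene",nose),"lens",proj("scene",(.5678,-.137,.13)),"thread",proj("scene",nose-.075*R[:,2]),s['qvel'])
E
```

```text
time_s: 8.68
position: [0.532, -0.1156, 0.203]
orientation: [2.706, -0.301, 0.463]
wrist_force: [-0.2, 0.5, -1.7]
gripper_width: 0.288
[ 0.55067903 -0.12680556  0.16523349] target [ 0.550656 -0.1267    0.16464 ]
scene px nose, view [218.58020706 166.0418869 ] lens [212.84688088 180.59192785] thread [229.91870921 137.95208617] [-0.0020192  -0.00429632 -0.00186528 -0.00411355  0.00079051 -0.00239843]
```

View pics/s7c.png

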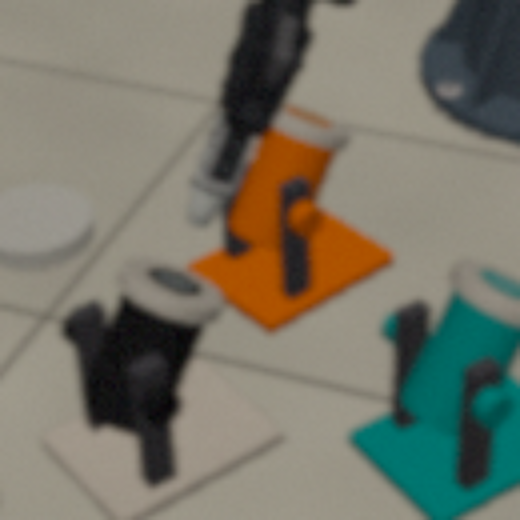

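View pics/wrist7.png

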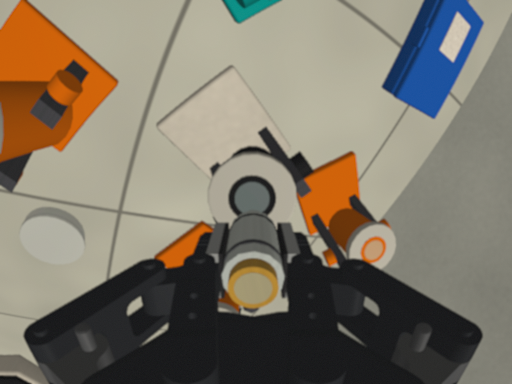

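View pics/top7.png

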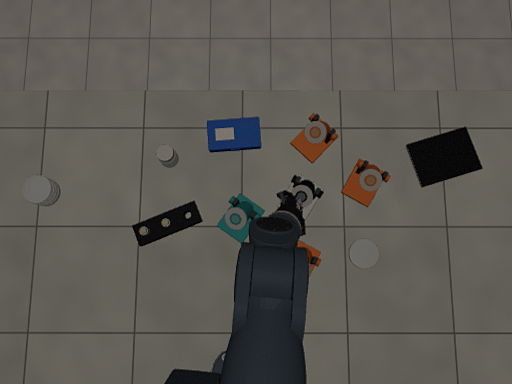

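```bash
python3 - <<'E'
from h import *
i=cv2.imread("pics/scene7.png").copy();f=12
x0,y0=195,125
a=cv2.resize(i[y0:y0+50,x0:x0+50],None,fx=f,fy=f,interpolation=2)
s=arm.sense();R=Ro.from_euler("xyz",s['orientation']).as_matrix()
nose=s['position']+.0436*R[:,2]
for k,r in((0,.0095),(.02,.013),(.068,.013),(.068,.01),(.075,.01)):
    P=[proj("scene",nose-k*R[:,2]+r*(np.cos(t)*R[:,0]+np.sin(t)*R[:,1])) for t in np.linspace(0,6.3,30)]
    P=[((np.array(p)-[x0,y0]+.5)*f-.5).astype(int) for p in P]
    cv2.polylines(a,[np.array(P)],True,(0,0,255),1)
cv2.imwrite("pics/s7d.png",a)
E
```

```text
(no output)
```

View pics/s7d.png

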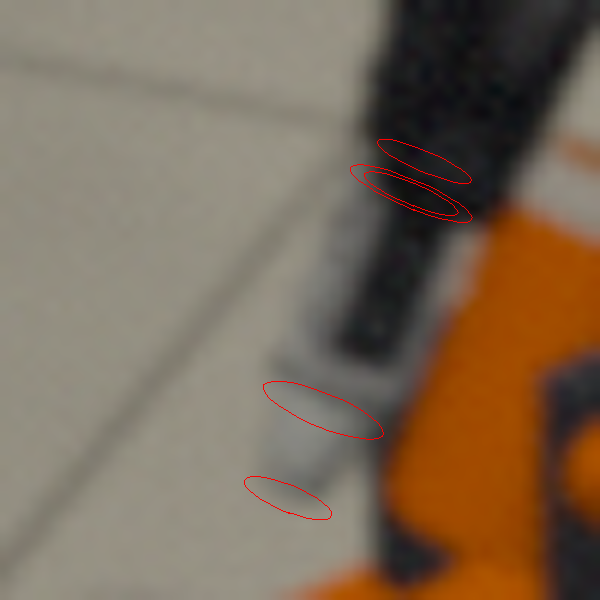

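```bash
python3 - <<'E'
from h import *
def ov(fn,x0,y0,pos,ori,out,f=12):
    i=cv2.imread(fn);a=cv2.resize(i[y0:y0+50,x0:x0+50],None,fx=f,fy=f,interpolation=2)
    R=Ro.from_euler("xyz",ori).as_matrix();nose=np.array(pos)+.0436*R[:,2];print(proj("scene",nose))
    for k,r in((0,.0095),(.02,.013),(.068,.013),(.075,.01)):
        P=[proj("scene",nose-k*R[:,2]+r*(np.cos(t)*R[:,0]+np.sin(t)*R[:,1])) for t in np.linspace(0,6.3,30)]
        cv2.polylines(a,[np.array([((p-[x0,y0]+.5)*f-.5).astype(int) for p in P])],True,(0,0,255),1)
    cv2.imwrite(out,a)
ov("pics/scene5.png",345,125,[0.5253,0.2151,0.2732],[-3.142,0,.395],"pics/s5d.png")
ov("pics/scene6.png",215,85,[0.489,-0.0882,0.2891],[2.707,-.3,.462],"pics/s6d.png")
E
```

```text
[368.57262152 167.07887882]
[234.51370851 128.51279812]
```

View pics/s5d.png

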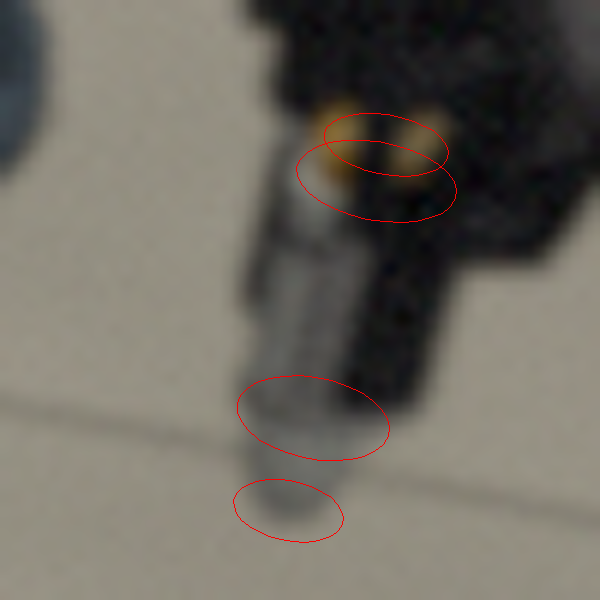

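View pics/s6d.png

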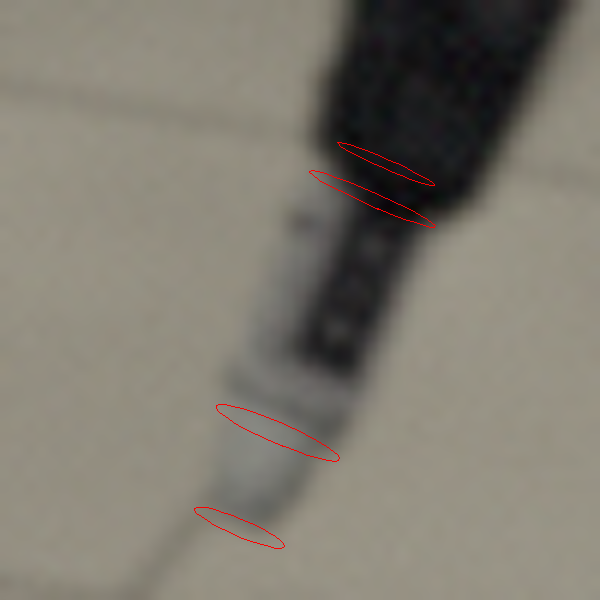

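The wrist view still shows the thread at (253,286), as at the grasp, so the objective has not slipped. By the arm's pose the nose is within 1 mm of the view point. In the scene picture the nose tip looks 4–5 mm short of that. The gold thread fits its prediction in the picture taken just after the lift, but the blurred nose does not. Both are well inside 15 mm, so I split the difference with a 2 mm advance and check that it is at rest.

```bash
python3 -m inch '[{"x":0.0009,"y":-0.0005,"z":-0.0017,"wx":0,"wy":0,"wz":0},{"x":0,"y":0,"z":0,"wx":0,"wy":0,"wz":0},{"x":0,"y":0,"z":0,"wx":0,"wy":0,"wz":0},{"x":0,"y":0,"z":0,"wx":0,"wy":0,"wz":0},{"x":0,"y":0,"z":0,"wx":0,"wy":0,"wz":0},{"x":0,"y":0,"z":0,"wx":0,"wy":0,"wz":0},{"x":0,"y":0,"z":0,"wx":0,"wy":0,"wz":0},{"x":0,"y":0,"z":0,"wx":0,"wy":0,"wz":0}]' 0 60
python3 - <<'E'
from h import *
s=arm.sense();R=Ro.from_euler("xyz",s['orientation']).as_matrix()
zc=np.array([-.4286,.2575,.866]);nose=s['position']+.0436*R[:,2]
print("miss mm",1e3*np.linalg.norm(nose-(np.array([.5678,-.137,.13])+.04*zc)),"deg",np.degrees(np.arccos(-R[:,2]@zc)),abs(s['qvel']).max(),s['wrist_force'])
a=cv2.imread("pics/top0.png").astype(int);b=arm.grab_frame("top")[:,:,::-1].astype(int)
for n,(x,y,w,h) in dict(box=(205,115,58,40),jar=(155,142,25,28),dish=(345,235,40,38),rackmidshort=(130,205,45,42)).items():print(n,abs(a-b)[y:y+h,x:x+w].max(2).mean())
E
```

```text
time_s: 9.5
position: [0.5326, -0.1163, 0.2006]
orientation: [2.706, -0.3, 0.462]
wrist_force: [0.8, -0.3, -1.7]
gripper_width: 0.29
miss mm 2.088509473628096 deg 0.3620682422797182 0.0016690069123283038 [ 0.75249787 -0.33465023 -1.69034607]
box 7.040948275862069
jar 7.2457142857142856
dish 7.538815789473684
rackmidshort 5.8010582010582015
```

```bash
python3 -c "
from cell import arm
print(arm.finish_job())"
```

```text
the job is handed in; nothing more can be done
None
```

I took the longest objective out of the rack, carried it over the look-alike stands, and held it nose-first on the inspection camera's axis. I handed the job in at about 9.6 s with it still gripped at 60 N; no verdict came back.

**Last checks:**
- **Position:** by the arm's own pose, the front lens was about 2 mm from the view point, and that was deliberate. The axis error was about 0.4° and the arm was at rest.
- **Grip:** the wrist view showed no slip in the fingers. The wrist-force reading was under 2 N, so there was no sign of contact.
- **Everything else:** the box, jar, dish and other two objectives looked unmoved from above.

**One check disagreed:** in the blurred scene picture, the nose appeared 4–5 mm farther from the camera than the arm's pose implied. I split the difference with the final 2 mm advance. Either reading is well inside the 15 mm limit.

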